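Set up the folding hanger and hang the parts carrier

TASK

Set up the folding hanger: turn the keeper that locks its folded stay fully aside, swing the stay up past the upright until it leans on its stop and stands there by itself with your hand off it. Then take the parts carrier from under the overhanging riser shelf and hang it by its handle bar on the stay's hook, with the moulded cover still lying in its tray. Leave the tape roll, the spanner and the marker where they are.

Things in the scene. Friction and masses are not known exactly. Their poses are not given: they have to be found in the camera images.
- hanger: fixed base of the folding hanger, in the left or right half of the bench (the riser in the other): dark steel plate 185x100x8 mm, x -57 to 127, y +-50 in its frame. Origin on the bench under the stay's hinge; x points along the folded stay, away from the robot; z up. Hinge cheeks 66 mm high within 20 mm of the origin
- stay_hinge (a point): hinge axis of the stay, 50 mm above the bench over the hanger's origin; the axis runs along the hanger's y
- stay (a joint): hinge of the 0.35 kg stay, rad: 0 = folded level along the hanger's +x; pi/2 = upright; 1.78 = on its stop, leaning 12 degrees past upright to the hanger's -x. No spring, little friction: let go before pi/2 it falls back to 0, beyond it falls on to the stop and stays
- stay_grip (a point): middle of the stay's black rubber grip end, 183 mm from the hinge. The stay is a bar 20 mm wide (along the hinge axis), 12 mm thick, ending 197 mm from the hinge. Frame turns with it: x outwards along the bar, y the hanger's y, z up when folded, to the hanger's -x when raised. Folded: 50 mm above the bench, free beneath. Pinched across its sides (along y) it pivots between the fingers
- hook_seat (a point): seat for a handle bar: centre line of the stay's hook rod (8 mm thick), 62 mm out from the stay's middle. The rod leaves the stay 150 mm from the hinge, runs along the hanger's -y and at 108 mm out turns towards the stay's free end, rising to 26 mm above the centre line. Axes as stay_grip (x up when raised)
- keeper (a joint): vertical pivot of the keeper, rad: 0 = across above the folded stay, blocking it; 1.57 = fully aside, parallel to the stay, pointing to the robot; clockwise from above. Stays where it is left; about 1 N at the knob turns it. Clears the stay beyond 1.2
- keeper_knob (a point): on the axis of the keeper's upright black knob (14 mm diameter, 69 to 111 mm above the bench), 96 mm above the bench and 62 mm from the pivot, which is at x = 100, y = 40 mm in the hanger's frame: the knob goes from (100, -22) to (38, 40) mm there
- riser: fixed sheet-metal riser shelf, 100 mm wide; its top is 220 mm above the bench from x = 165 to 280 mm in its frame, with a back plate at x = 275 to 280 mm; open in front and at the sides. Origin on the bench in front of it; x points away from the robot, z up
- riser_edge (a point): middle of the lower front edge of the top of the riser, 204 mm above the bench, 165 mm along +x from the origin of the riser
- carrier: loose tray, 104 (x) x 84 (y) x 28 mm, about 0.25 kg, with an upright handle in its x-z plane: end straps, 8 mm round bar between them, black grip plate on top. Origin under the tray's middle, z up. It starts half under the riser's top, whose edge is about 15 mm behind the grip plate's middle and 46 mm above its top: come in tilted about 35 degrees from the front and draw it forwards before lifting
- carrier_grip (a point): on the grip plate (30 mm along carrier x, 8 mm thick along y, from 114 to 158 mm above the tray's underside), 136 mm above the underside. The plate swivels freely about a pin along carrier y, 118 mm above the underside (to 57 degrees either way, light spring to upright): pinched across its thickness, the carrier hangs level below it however the hand leans in the x-z plane
- carrier_bar (a point): centre of the handle bar, 104 mm above the carrier's underside, highest in the middle; free over 45 mm to either side along x, 72 mm of room below it to the tray's rim. To hang it, bring the handle on sideways over the hook's tip (along the hanger's +y), the rod passing between bar and tray, then lower it
- tape_roll: bystander: roll of tape 92 mm in diameter, 19 mm high, lying on the riser's top; origin under its middle
- spanner: bystander: open-ended spanner 137 x 30 x 8 mm lying on the bench between hanger and riser; origin under its middle
- marker: bystander: marker pen 130 x 15 mm lying at the bench's front edge; origin under its middle
- cover: grey moulded cover, a rounded box 88 x 52 x 24 mm, lying loose flat in the carrier's tray, long side along the carrier's x; origin under its middle, its y axis is the long one

How it is judged:
By the outcome, as a careful person would: the job done as asked, in the order asked, and still so for the second after the job is handed in, with the robot touching nothing.
It also fails if it takes over 72 s, if anything falls off the work surface, if the arm or the gripper's body presses on something with over 40 N, if the wrist force passes 120 N, or if a joint passes its speed limit or range.

ROBOT

A 6-joint arm with a two-finger parallel gripper is mounted at the origin on a cart in front of the work surface, level with it; the furniture and walls round the work are solid. World frame = base frame: x ahead of the robot, y to its left, z up, the work surface at z = 0. Lengths are in mm, angles in rad, forces in N, time in s.
With the tool pointing down it reaches from about 350 to 850 mm from the base axis. Payload 8.1 kg.
Tool frame: the origin (TCP) lies on the front face of the gripper's body, between the roots of the fingers; the fingertips stand 84 mm ahead of it and the grasp point (between the pads) lies 65 mm ahead of it (r.tip_reach is the distance from the TCP to the fingertips, in mm); z points along the fingers, y is the direction in which the jaws open and shut (so a half turn about z gives the same grasp; the last joint's range is limited). The gripper opens to 93 mm and grips with 3 to 60 N. Pads are 15 mm wide; open, the fingers measure 128 mm over their backs; the gripper's body (75 mm by 188 mm) begins 65 mm behind the grasp point.
Start: joints at [-0.085, 0.13, 1.488, -0, 1.523, -0.085], TCP at [600.005, 0.022, 302.735] pointing down, gripper open.
Joint ranges: [-2.96, 2.96], [-0.89, 2.26], [0.02, 2.5], [-1.34, 4.48], [0, 2.73], [-2.66, 2.66]. Speed limits (rad/s): [2.39, 2.39, 2.79, 3.14, 3.14, 3.14].

INTERFACE

Orientations are given as [roll, pitch, yaw] about the fixed x, y, z axes, in that order (R = Rz(yaw) Ry(pitch) Rx(roll)).
In Python, from rig import r, eyes gives the robot as it stands.
- The arm moves only by the tool carry_out, never from a script. Its argument "commands" is text: rows parted by semicolons, each of 7 numbers parted by spaces: the shift along the world's x, y, z in mm, then the turn, a rotation vector about the world's x, y, z in degrees, then the gripper command: -1 is fully open, 1 is shut, values between are in proportion. A call has 1 to 20 rows; each row is the pose to reach, as a shift and turn from the pose measured when the call began; what a row does not reach only later rows make up. A row lasts 1/10 s, in which the tool goes at most 50 mm and 8.59 degrees, less where a joint would pass 70% of its speed; a pose out of reach is approached as far as the arm can. A call with a gripper value outside its range is refused whole. The fingers move at their own pace and stop on an object; "grip_force" is the grip in N (left out, the last holds). Time passes only in rows, so rows that repeat a pose let the fingers close. It gives the time, the measured TCP pose, the force and the opening at its end, in the units of the state.
- r.read_state(): the state, without advancing time (a new reading comes with each control period).
- eyes.snapshot(name): name is "scene" or "side" or "wrist"; returns a dict with "color" (480x640x3 uint8, blue, green, red), "depth" (480x640 float32, mm along the optical axis (not along the pixel's ray), 0 where there is no reading), "fov_y" (degrees; the focal length in pixels is half the picture's height over the tangent of half this angle, whatever the lens; pixels are square), "cx", "cy" (the principal point, pixels), "k1" (the pictures are not rectified: a ray, as slopes to the right and down, at radius r is drawn at 1 + k1 r^2 times it, then the intrinsics apply), "R" (3x3) and "t" (3): a world point X has camera coordinates R X + t. Camera axes: x right, y down, z forward; pixel columns grow to the right and rows downward; lengths in mm; the calibration is good to about 2 mm. A picture is of the moment at which its call begins.
- r.sign_off(): hands the job in, once; it reports no verdict.
Trained networks look in a picture, given as the dict that the camera call returned (one of the last four; its "shot" number tells which), for a name from the list of things; names that differ only in an ending like _2 or _b are one class to them, and where a whole thing is asked for, a point or a joint stands for the part that bears it (a point fixed in the world has none). Each returns a list of dicts, best first, with "confidence" (0 to 1); they miss things now and then, are a little off and sometimes report something else, mostly with a low value. They report only what shows in the picture. A call takes as long as a camera call.
- eyes.spot_in(target, picture): "box" ([left, top, width, height] as shares, 0 to 1, of the picture: columns of its width, rows of its height, round what is visible of it).
- eyes.silhouettes(target, picture): "pixels" (480x640 bool, what is visible of it) and "box" ([left, top, width, height] as shares, 0 to 1, of the picture: columns of its width, rows of its height, round what is visible of it).
- eyes.tip_of(target, picture): "position" ([column, row] as shares, 0 to 1, of the picture: columns of its width, rows of its height: a listed point, or the origin of a listed thing).
The state is a dict: "t": time; "joint_pos": joint angles; "joint_vel": joint speeds; "joint_efforts": joint torques, N m; "position": TCP position; "ee_rot": TCP orientation; "wrist_force": force on the tool from outside, world axes, zero at the start; "wrist_torque": the same for the moment, N m; "width": finger opening in mm.
Only numpy, scipy, OpenCV 4.12 (cv2) and the standard library are available. Lean on these libraries where they do the work, as an engineer would, in place of code of your own. Each camera call takes 0.05 s, during which the arm holds its last target.

## Working session

There is one attempt and no reset: what is moved stays moved. The work goes in short steps, Python scripts to look and compute and a tool call to move; the robot and the scene stay as the last step left them, time stands still between calls to the robot, and variables do not carry over. Pictures are saved under pics/ and viewed, and the job is handed in when it is done.

Besides the shell and the picture viewer there is one more tool, called after "Call:" as name(argument=value, ...) on one line, values as JSON. carry_out: Moves the arm, as the interface text tells. Its arguments: {"type":"object","properties":{"commands":{"type":"string"},"grip_force":{"type":"number"}},"required":["commands"]}

```bash
ls -la; mkdir -p pics; cat > h.py <<'E'
import numpy as np, cv2
from rig import r, eyes
def f_of(s): return 240/np.tan(np.radians(s["fov_y"])/2)
def K(s):
    f=f_of(s); return np.array([[f,0,s["cx"]],[0,f,s["cy"]],[0,0,1.]])
def rays(s,uv):
    uv=np.asarray(uv,float).reshape(-1,1,2)
    return cv2.undistortPoints(uv,K(s),np.array([s["k1"],0,0,0,0.])).reshape(-1,2)
def proj(s,X):
    X=np.asarray(X,float).reshape(-1,3)
    return cv2.projectPoints(X,cv2.Rodrigues(np.array(s["R"],float))[0],np.array(s["t"],float),K(s),np.array([s["k1"],0,0,0,0.]))[0].reshape(-1,2)
def cloud(s,mask=None):
    d=s["depth"]; m=d>0
    if mask is not None: m&=mask
    v,u=np.nonzero(m); xy=rays(s,np.c_[u,v]); z=d[v,u]
    P=np.c_[xy*z[:,None],z]
    return (P-np.array(s["t"]))@np.array(s["R"]), np.c_[u,v]
def on_z(s,uv,z):
    xy=rays(s,uv); R=np.array(s["R"]);t=np.array(s["t"])
    c=-R.T@t; d=np.c_[xy,np.ones(len(xy))]@R
    return c+d*((z-c[2])/d[:,2])[:,None]
E
cat > a.py <<'E'
from h import *
for n in ["scene","side","wrist"]:
    s=eyes.snapshot(n); cv2.imwrite(f"pics/{n}0.png",s["color"]); print(n,s["fov_y"],s["k1"],s["cx"],s["cy"],(-np.array(s["R"]).T@np.array(s["t"])).round())
    for k in ["stay_hinge","stay_grip","hook_seat","keeper_knob","hanger","riser","riser_edge","carrier","carrier_grip","carrier_bar","spanner","marker","tape_roll","cover"]:
        q=eyes.tip_of(k,s)
        print(k,[( (np.array(a["position"])*[640,480]).round(1).tolist(),round(a["confidence"],2)) for a in q[:2]])
print(r.read_state())
E
python3 a.py
```

```text
total 12
drwxr-xr-x  3 agent agent 4096 Dec  7 07:18 .
drwxr-xr-x 23 root  root  4096 Dec  7 07:18 ..
drwxr-xr-x  2 agent agent 4096 Dec  7 07:18 pics
scene 48.93504270162263 -0.05657134752158551 321.76301847769395 235.05152599108519 [243. 747. 623.]
stay_hinge [([369.1, 249.9], 0.75)]
stay_grip [([284.9, 226.4], 0.59), ([415.7, 323.3], 0.46)]
hook_seat [([313.8, 218.8], 0.92)]
keeper_knob [([341.2, 212.9], 0.95)]
hanger [([370.5, 275.2], 0.55), ([219.4, 223.5], 0.3)]
riser []
riser_edge [([224.5, 222.9], 0.62)]
carrier []
carrier_grip [([240.1, 260.0], 0.82)]
carrier_bar [([242.8, 274.4], 0.92), ([369.7, 275.4], 0.6)]
spanner [([353.3, 315.4], 0.96)]
marker [([414.5, 324.9], 0.56)]
tape_roll [([185.5, 208.6], 0.92), ([242.3, 260.4], 0.64)]
cover []
side 45.81704237026542 -0.019079660099224887 311.1068339636154 252.10649218153017 [ 233. -466.  731.]
stay_hinge [([308.5, 360.6], 0.81)]
stay_grip [([417.3, 327.2], 0.95)]
hook_seat [([419.4, 365.0], 0.74), ([309.9, 363.3], 0.64)]
keeper_knob [([362.8, 333.8], 0.69), ([338.2, 174.5], 0.57)]
hanger [([307.8, 377.1], 0.94), ([329.8, 212.2]
[... 765 characters left out ...]
[66.0, 109.8], 0.37)]
{'t': 2.25, 'joint_pos': array([-8.54048516e-02,  1.30373692e-01,  1.48819546e+00,  1.88448232e-05,
        1.52300116e+00, -8.53619402e-02]), 'joint_vel': array([ 0.00032953,  0.00124848,  0.00156843, -0.00147536,  0.00019847,
        0.0001151 ]), 'joint_efforts': array([-2.03110894e-04, -5.59757960e+01, -4.92040014e+01,  7.67461024e-02,
        2.28288048e-02, -5.10876035e-06]), 'position': array([6.00007185e+02, 2.43583484e-02, 3.02753440e+02]), 'ee_rot': array([ 3.14156879e+00, -1.68500866e-05,  1.57075252e+00]), 'wrist_force': array([ 0.27303216, -0.32221254, -0.17687122]), 'wrist_torque': array([ 0.00071323,  0.00539732, -0.02676623]), 'width': 92.91840437814136}
```

View pictures.

View pics/scene0.png

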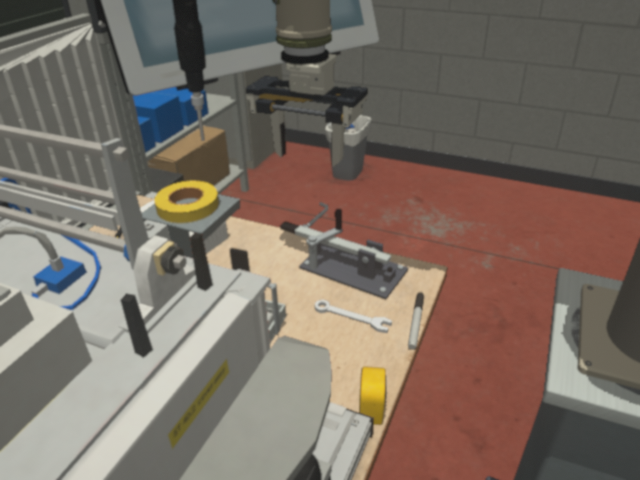

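View pics/side0.png

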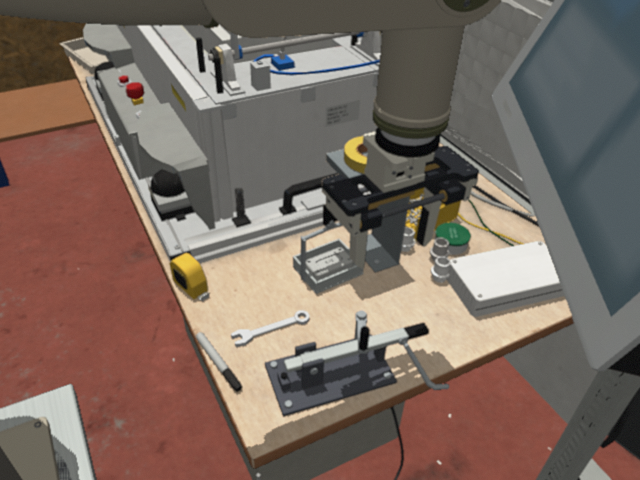

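View pics/wrist0.png

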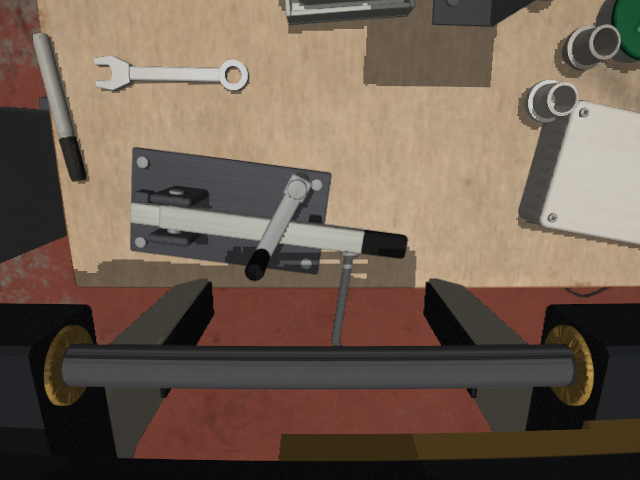

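```bash
cat > b.py <<'E'
from h import *
import pickle
D={}
for n,ks in [("scene",["hanger","riser","carrier"]),("side",["hanger","stay","keeper","riser","carrier","cover"]),("wrist",["hanger","stay","keeper"])]:
    s=eyes.snapshot(n); M={}
    for k in ks:
        q=eyes.silhouettes(k,s)
        if q: M[k]=q[0]["pixels"]; print(n,k,q[0]["confidence"],M[k].sum(),len(q))
    D[n]=(s,M)
pickle.dump(D,open("d0.pkl","wb"))
for n,(s,M) in D.items():
    im=s["color"].copy()
    for i,(k,m) in enumerate(M.items()):
        im[m]=im[m]//2+np.array([(255,0,0),(0,255,0),(0,0,255),(255,255,0),(255,0,255),(0,255,255)][i],np.uint8)//2
    cv2.imwrite(f"pics/m_{n}.png",im)
    for k,m in M.items():
        P,_=cloud(s,m); print(n,k,P.min(0).round(),P.max(0).round(),np.median(P,0).round())
E
python3 b.py
```

```text
scene hanger 0.96 4767 1
scene riser 0.93 1832 1
scene carrier 0.62 956 2
side hanger 0.71 8071 3
side stay 0.76 2217 2
side keeper 0.97 440 1
side riser 0.68 2510 1
side carrier 0.78 1687 1
side cover 0.84 1034 1
wrist hanger 0.73 23225 1
wrist stay 0.83 7073 2
wrist keeper 0.55 2147 1
scene hanger [  418. -1464.  -857.] [1337.   61.  112.] [526.   8.  14.]
scene riser [  512. -1390.  -859.] [1813.  446.  350.] [665. 214. 219.]
scene carrier [471.  22.  -1.] [774. 388. 284.] [576. 210.  75.]
side hanger [ 417. -132. -855.] [1121.  340.  115.] [523. -18.  11.]
side stay [ 441. -132. -855.] [1121.  340.   66.] [591. -15.  55.]
side keeper [547. -35.  -1.] [632.  79. 115.] [556. -25.  76.]
side riser [531. -37.  -2.] [779. 402. 347.] [748. 198.  53.]
side carrier [565. 159.  -2.] [709. 328. 157.] [609. 201.  24.]
side cover [538.  -6.   4.] [673. 249. 233.] [621. 198.  27.]
wrist hanger [ 417. -594. -856.] [676.  60. 112.] [532.   1.  11.]
wrist stay [ 443. -594. -856.] [688.  16.  63.] [583.  -9.  55.]
wrist keeper [528. -65.  -2.] [595.  40. 112.] [569.   0.  70.]
```

```bash
cat > c.py <<'E'
from h import *
import pickle
D=pickle.load(open("d0.pkl","rb"))
for n in ["wrist","scene","side"]:
    s,M=D[n]
    P,_=cloud(s,M["hanger"])
    q=P[(P[:,2]>5)&(P[:,2]<11)]
    q=q[(abs(q-np.median(q,0))<150).all(1)]
    rect=cv2.minAreaRect(q[:,:2].astype(np.float32)); print(n,"plate",rect, np.median(q[:,2]))
for n in ["wrist","side"]:
    s,M=D[n]
    P,_=cloud(s,M["stay"]); q=P[(P[:,2]>50)&(P[:,2]<60)]
    m=q[:,:2].mean(0)
    for _ in range(5):
        u=np.linalg.svd(q[:,:2]-m,full_matrices=False)[2][0]; u*=np.sign(u[0]); nrm=np.array([-u[1],u[0]])
        d=(q[:,:2]-m)@nrm; q=q[abs(d-np.median(d))<14]; m=q[:,:2].mean(0)
    a=(q[:,:2]-m)@u
    print(n,"stay yaw",np.degrees(np.arctan2(u[1],u[0])),"ends",m+u*a.min(),m+u*a.max(),"width",np.ptp((q[:,:2]-m)@nrm),np.median(q[:,2]))
    P,_=cloud(s,M["keeper"]); k=P[P[:,2]>108]; print(n,"knob",k[:,:2].mean(0),k[:,2].max(),len(k))
s,M=D["side"]
P,_=cloud(s,M["carrier"]|M["cover"])
P=P[(abs(P[:,:2]-[615,200])<90).all(1)]
h=np.histogram(P[:,2],np.arange(-5,180,5)); print(h[0])
q=P[(P[:,2]>22)&(P[:,2]<32)]; print("tray rim",cv2.minAreaRect(q[:,:2].astype(np.float32)))
c=P[(P[:,2]>25)&(P[:,2]<35)&(P[:,0]>570)]
q=P[P[:,2]>105]; print("grip",len(q),q.min(0),q.max(0),q.mean(0))
P,_=cloud(s,M["riser"])
for lo,hi in [(195,235),(40,180)]:
    q=P[(P[:,2]>lo)&(P[:,2]<hi)]; print("riser",lo,len(q),cv2.minAreaRect(q[:,:2].astype(np.float32)))
s,M=D["scene"]
P,_=cloud(s,M["riser"]); q=P[(P[:,2]>212)&(P[:,2]<228)]; q=q[(abs(q-np.median(q,0))<150).all(1)]; print("scene riser top",len(q),cv2.minAreaRect(q[:,:2].astype(np.float32)),q.min(0),q.max(0))
P,_=cloud(s,M["carrier"]); q=P[(P[:,2]>60)&(P[:,2]<165)&(abs(P[:,0]-610)<60)&(abs(P[:,1]-200)<50)]; print("scene carrier",len(q),q.min(0),q.max(0)); 
E
python3 c.py; python3 -c "
import cv2,numpy as np
a=cv2.imread('pics/side0.png')[200:460,240:470];cv2.imwrite('pics/sc.png',cv2.resize(a,None,fx=3,fy=2.3,interpolation=cv2.INTER_CUBIC)[:600,:800])
a=cv2.imread('pics/m_scene.png')[170:400,140:460];b=cv2.imread('pics/m_side.png')[130:440,180:500];cv2.imwrite('pics/mm.png',np.hstack([cv2.resize(a,(400,300)),cv2.resize(b,(400,387))[:300]]))"
```

```text
wrist plate ((514.2874755859375, -1.6989250183105469), (100.14839935302734, 185.2737579345703), 82.12760162353516) 7.087267915108108
scene plate ((514.2695922851562, 0.19134902954101562), (101.77954864501953, 183.4449920654297), 83.24266815185547) 8.298793680473032
side plate ((514.1366577148438, -3.8140602111816406), (101.6339111328125, 185.3541717529297), 82.25447082519531) 8.928424995036062
wrist stay yaw -8.883022071737708 ends [443.51344816  10.29844515] [675.09364431 -25.89574427] width 24.60378619380353 54.96050619149417
wrist knob [555.03334584 -25.01228615] 112.0716967286086 270
side stay yaw -12.904937379108585 ends [444.20383996  11.73957945] [637.30082512 -32.50304697] width 27.29817017570192 55.90279625037603
side knob [553.25571157 -28.02680765] 114.60552454472952 63
[  5  97 154 214 290 433 930  57  10  13   7  13   9  11   9  12   9   9
   6  11  11  92  73  19  30  30  27  21  17  13  15   9   3   0   0   0]
tray rim ((620.5332641601562, 206.59719848632812), (108.96626281738281, 87.71991729736328), 3.7906181812286377)
grip 257 [567.86194077 197.64669132 105.01096844] [642.31654973 209.61735891 156.75668598] [614.5313109  203.57967892 122.92716654]
riser 195 496 ((654.1502075195312, 222.36532592773438), (81.83036041259766, 69.12176513671875), 54.69621658325195)
riser 40 849 ((744.6190185546875, 281.8263854980469), (24.390262603759766, 243.29876708984375), 6.7901611328125)
scene riser top 1158 ((696.6964721679688, 214.73931884765625), (115.91972351074219, 102.79750061035156), 0.5145875215530396) [638.39727655 162.98629223 212.04939227] [754.5105304  265.63278409 225.73791415]
scene carrier 512 [566.93176474 196.52738203  60.6346684 ] [638.68116116 215.31697921 159.5273534 ]
```

View pics/sc.png

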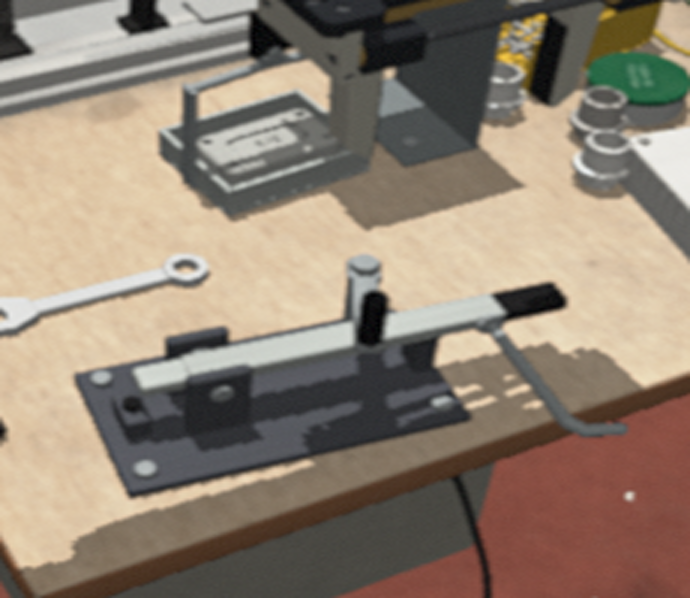

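View pics/mm.png

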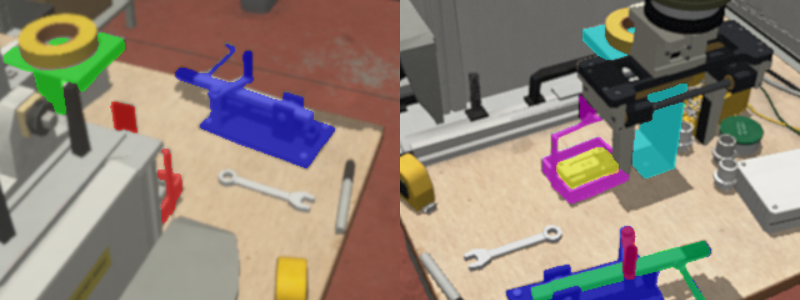

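Call:
carry_out(commands="-15 -8 -30 0 0 -8 -0.1; -30 -17 -60 0 0 -16 -0.1; -46 -26 -80 0 0 -24 -0.1; -46 -26 -80 0 0 -29 -0.1; -46 -26 -112 0 0 -29 -0.1; -46 -26 -144 0 0 -29 -0.1; -46 -26 -144 0 0 -29 0.3; -46 -26 -144 0 0 -29 1; -46 -26 -144 0 0 -29 1; -46 -26 -144 0 0 -29 1; -46 -26 -144 0 0 -29 1", grip_force=8)

```text
t: 4.1
position: [554.9, -26.1, 160.4]
ee_rot: [3.139, -0.001, 1.065]
wrist_force: [0.4, 0.9, 1.1]
width: 15.8
```

```bash
python3 -c "
import numpy as np
for k in range(1,10):
    a=np.radians(-117.6-8*k); print(k*8,np.round([584+62.3*np.cos(a)-555.1,29.4+62.3*np.sin(a)+25.8],0))"
```

```text
8 [-7.  5.]
16 [-14.  10.]
24 [-20.  17.]
32 [-25.  24.]
40 [-29.  31.]
48 [-31.  40.]
56 [-33.  48.]
64 [-33.  57.]
72 [-33.  66.]
```

Call:
carry_out(commands="-7 5 0 0 0 -8 1; -14 10 0 0 0 -16 1; -20 17 0 0 0 -24 1; -25 24 0 0 0 -32 1; -29 31 0 0 0 -40 1; -31 40 0 0 0 -48 1; -33 48 0 0 0 -56 1; -33 57 0 0 0 -64 1; -33 66 0 0 0 -70 1; -33 66 0 0 0 -70 1; -33 66 0 0 0 -70 1")

```text
t: 5.2
position: [521.7, 38.3, 160.5]
ee_rot: [3.136, -0.001, -0.157]
wrist_force: [-0.9, -9.7, -2.1]
width: 13.9
```

```bash
cat > d.py <<'E'
from h import *
import sys
for n in sys.argv[2:]:
    s=eyes.snapshot(n); cv2.imwrite(f"pics/{n}{sys.argv[1]}.png",s["color"])
    import pickle; pickle.dump(s,open(f"s_{n}{sys.argv[1]}.pkl","wb"))
S=r.read_state(); print(S["t"],S["position"].round(1),S["ee_rot"].round(3),S["wrist_force"].round(1),S["width"],S["joint_pos"].round(2))
E
python3 d.py 1 side
```

```text
5.25 [521.7  38.2 160.5] [ 3.136e+00 -1.000e-03 -1.570e-01] [ -1.5 -10.2  -1.4] 13.918069956462313 [-0.02  0.04  1.85 -0.01  1.25  1.71]
```

View pics/side1.png

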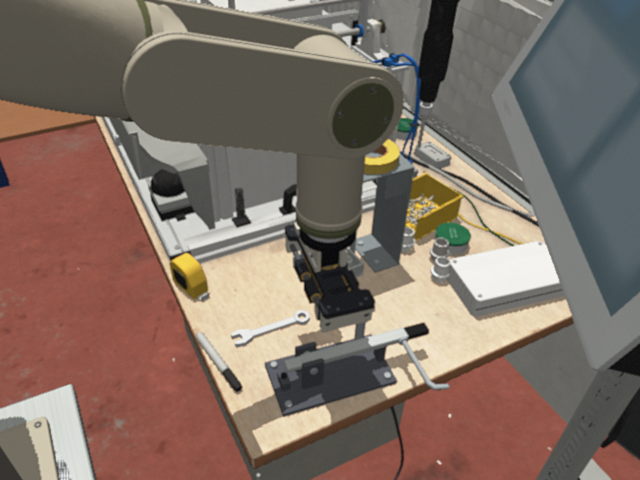

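```bash
python3 - <<'E'
from h import *
import pickle
D=pickle.load(open("d0.pkl","rb"))
s=D["wrist"][0]
print(on_z(s,[[390.9,244.6]],50),on_z(s,[[172.9,216.7]],50),on_z(s,[[341.8,306.4]],50))
s=D["side"][0]; print(on_z(s,[[417.3,327.2]],50),on_z(s,[[308.5,360.6]],50))
E
```

```text
[[662.36461652 -21.19012739  50.        ]] [[478.439192     3.17472309  50.        ]] [[621.3868406  -77.84963304  50.        ]]
[[662.69465992 -15.94790651  50.        ]] [[478.28021223   1.17010984  50.        ]]
```

Call:
carry_out(commands="0 -1 0 0 0 0 0.5; 0 -1 0 0 0 0 0; 0 -1 0 0 0 0 -0.1; 0 0 35 0 0 1 -0.1; 10 -4 60 0 0 1 -0.1; 55 -25 60 0 0 1 -0.1; 100 -45 60 0 0 1 -0.1; 139 -59 55 0 0 1 -0.1; 139 -59 30 0 0 1 -0.1; 139 -59 30 0 0 1 -0.1")

```text
t: 6.25
position: [659.4, -20.8, 186.0]
ee_rot: [3.136, 0.006, -0.14]
wrist_force: [-1.2, 0.0, -0.8]
width: 50.7
```

```bash
python3 d.py 2 wrist side
```

```text
6.35 [659.8 -20.3 189.7] [ 3.136e+00  2.000e-03 -1.390e-01] [-0.4 -0.4  0.2] 51.162955908146564 [-0.11  0.37  1.42 -0.01  1.35  1.61]
```

View pics/wrist2.png

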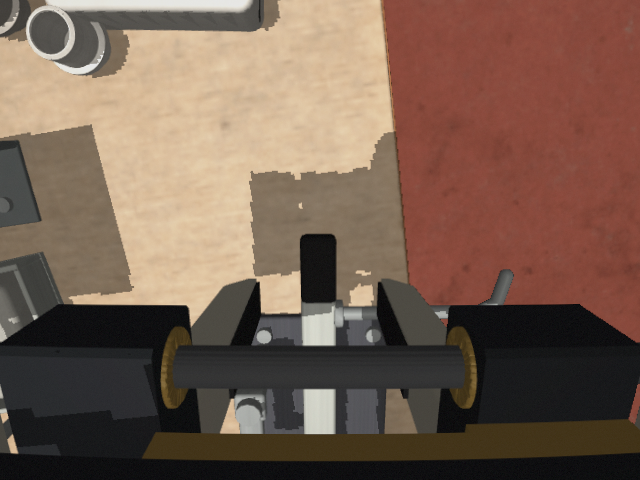

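View pics/side2.png

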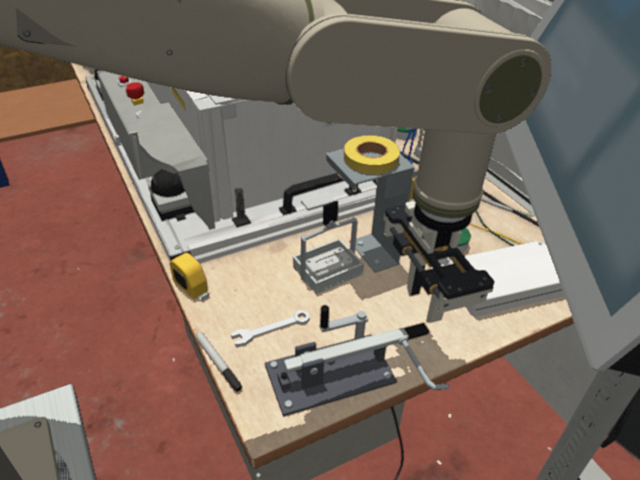

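Call:
carry_out(commands="1 -1 -25 0 0 0 -0.1; 1 -1 -50 0 0 0 -0.1; 1 -1 -75 0 0 0 -0.1; 1 -1 -75 0 0 0 -0.1; 1 -1 -75 0 0 0 0.5; 1 -1 -75 0 0 0 1; 1 -1 -75 0 0 0 1; 1 -1 -75 0 0 0 1; 1 -1 -75 0 0 0 1", grip_force=12)

```text
t: 7.25
position: [661.4, -21.3, 116.0]
ee_rot: [3.136, 0.0, -0.139]
wrist_force: [-0.6, 0.3, 4.1]
width: 20.0
```

```bash
python3 - <<'E'
from h import *
import pickle
s=r.read_state(); print(s["position"],s["wrist_force"],s["width"])
p=s["position"]; o=np.array([479.,2.8]);y=np.radians(-7.6);u=np.array([np.cos(y),np.sin(y)])
rel=p[:2]-o; R=np.hypot(rel@u,p[2]-65-50); a0=np.arctan2(p[2]-65-50,rel@u); print(R,a0,rel@[-u[1],u[0]])
for th in np.r_[np.arange(0.1,1.76,0.1),1.76,1.78]:
    X=R*np.cos(th); d=np.r_[o+u*X,R*np.sin(th)+115]-np.r_[o+u*R*np.cos(a0),p[2]]
    print(round(th,2),d.round(0))
# carrier cloud from side2
s=pickle.load(open("s_side2.pkl","rb")); P,uv=cloud(s)
P=P[(abs(P[:,:2]-[615,205])<75).all(1)]
q=P[(P[:,2]>24)&(P[:,2]<31)]; print("rim",cv2.minAreaRect(q[:,:2].astype(np.float32)),len(q))
q=P[(P[:,2]>100)&(P[:,2]<175)]; print(np.histogram(q[:,2],np.arange(100,176,5))[0]); 
g=P[(P[:,2]>120)&(P[:,2]<165)]; print("plate",g.min(0),g.max(0),np.median(g,0),len(g))
b=P[(P[:,2]>85)&(P[:,2]<112)]; v=np.linalg.svd(b[:,:2]-b[:,:2].mean(0))[2][0] ; print("bar",b.min(0),b.max(0),b.mean(0),np.degrees(np.arctan(v[1]/v[0])))
E
```

```text
[661.40973673 -21.25742412 115.96524827] [-0.57092717  0.32410141  4.09609434] 19.965714649460846
183.99164574919052 0.005246176742551725 0.27876068048996727
0.1 [-1.  0. 17.]
0.2 [-4.  0. 36.]
0.3 [-8.  1. 53.]
0.4 [-14.   2.  71.]
0.5 [-22.   3.  87.]
0.6 [-32.   4. 103.]
0.7 [-43.   6. 118.]
0.8 [-55.   7. 131.]
0.9 [-69.   9. 143.]
1.0 [-84.  11. 154.]
1.1 [-100.   13.  163.]
1.2 [-116.   16.  171.]
1.3 [-134.   18.  176.]
1.4 [-151.   20.  180.]
1.5 [-169.   23.  183.]
1.6 [-188.   25.  183.]
1.7 [-206.   27.  181.]
1.76 [-217.   29.  180.]
1.78 [-220.   29.  179.]
rim ((622.414306640625, 206.49749755859375), (112.85037231445312, 87.64264678955078), 5.187139987945557) 1215
[150  96  20  30  32  39  37  38  37  36  34  60   0   0   0]
plate [606.57470693 198.36018205 120.17679168] [637.35657696 212.06811699 159.51505552] [620.41833162 203.95714201 141.59169732] 313
bar [565.61769467 195.57066008  85.06937037] [680.18823036 216.93003962 111.82945987] [618.92074075 204.73721727 101.96291738] 3.637571305924707
```

Call:
carry_out(commands="-1 0 17 0 0 0 1; -4 0 36 0 0 0 1; -8 1 53 0 0 0 1; -14 2 71 0 0 0 1; -22 3 87 0 0 0 1; -32 4 103 0 0 0 1; -43 6 118 0 0 0 1; -55 7 131 0 0 0 1; -69 9 143 0 0 0 1")

```text
t: 8.15
position: [591.9, -12.0, 260.7]
ee_rot: [3.137, -0.001, -0.14]
wrist_force: [0.5, 1.5, -2.8]
width: 20.0
```

Call:
carry_out(commands="-15 2 10 0 0 0 1; -31 4 19 0 0 0 1; -47 7 27 0 0 0 1; -65 9 32 0 0 0 1; -82 11 36 0 0 0 1; -100 14 39 0 0 0 1; -119 16 39 0 0 0 1; -137 18 37 0 0 0 1; -147 20 36 0 0 0 1; -150 20 35 0 0 0 1; -151 20 35 0 0 0 1")

```text
t: 9.25
position: [441.1, 8.1, 297.7]
ee_rot: [3.137, -0.005, -0.139]
wrist_force: [-0.6, 1.2, 6.0]
width: 20.2
```

```bash
python3 d.py 3 side
```

```text
9.3 [441.2   8.1 297.7] [ 3.137 -0.005 -0.139] [-1.   1.2  9.1] 19.793812798162392 [-0.09 -0.31  1.91 -0.    1.54  1.62]
```

View pics/side3.png

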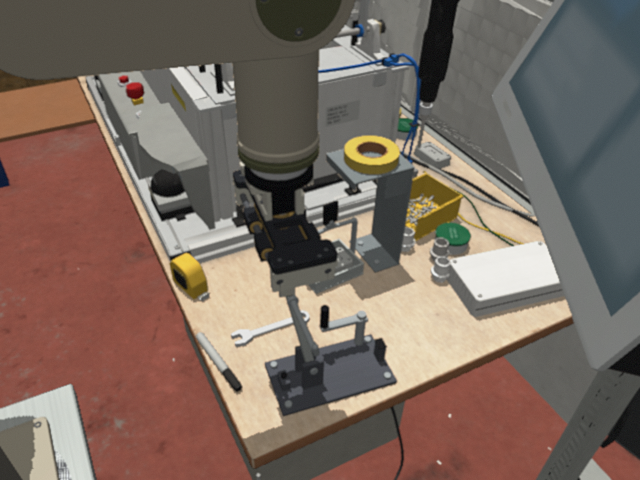

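Call:
carry_out(commands="0 0 0 0 0 0 0.5; 0 0 0 0 0 0 0; 0 0 0 0 0 0 -0.1; 0 0 20 0 0 0 -0.1; 0 0 45 0 0 0 -0.1; 0 0 70 0 0 0 -0.1; 20 20 80 0 0 0 -0.1; 40 50 80 0 0 0 -0.1; 50 80 80 0 0 0 -0.1")

```text
t: 10.2
position: [492.4, 88.7, 377.8]
ee_rot: [3.137, -0.005, -0.141]
wrist_force: [-0.4, 0.2, 0.2]
width: 51.1
```

```bash
python3 d.py 4 side wrist
```

```text
10.3 [491.8  90.7 377. ] [ 3.138e+00 -3.000e-03 -1.370e-01] [-0.8 -0.7 -0.3] 51.195934348794594 [ 0.08 -0.16  1.64 -0.    1.66  1.79]
```

View pics/side4.png

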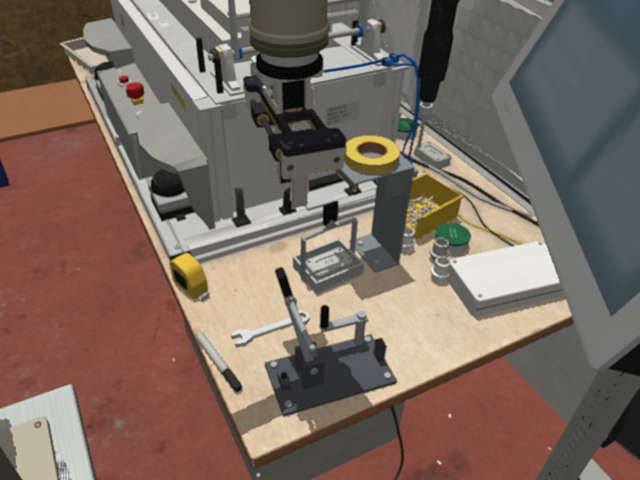

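View pics/wrist4.png

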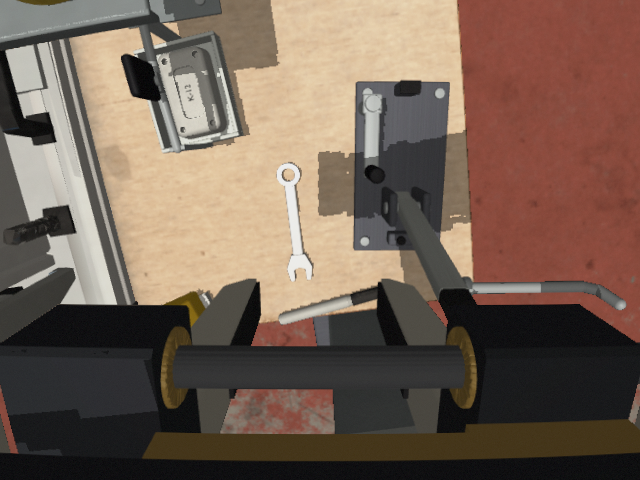

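```bash
python3 - <<'E'
from h import *
import pickle
s=pickle.load(open("s_wrist4.pkl","rb")); P,uv=cloud(s)
o=np.array([479.,2.8]);yw=np.radians(-7.6);c,n=np.cos(yw),np.sin(yw)
H=lambda x,y,z: np.array([o[0]+x*c-y*n,o[1]+x*n+y*c,z])
A=1.78
def S(r,y,zz=0): return H(r*np.cos(A)-zz*np.sin(A),y,50+r*np.sin(A)+zz*np.cos(A))
for nm,X in [("end",S(197,0)),("rod0",S(150,-15)),("seat",S(150,-62)),("corner",S(150,-108)),("tip",S(176,-108)),("knob",H(38,40,111)),("pl",H(127,50,8)),("pl",H(-57,50,8)),("pl",H(127,-50,8))]: print(nm,X.round(1),proj(s,X).round(1))
# rod points from depth
m=(uv[:,0]>475)&(uv[:,0]<595)&(uv[:,1]>275)&(uv[:,1]<300)&(P[:,2]>150)
q=P[m]; print("rod",len(q),q.min(0).round(1),q.max(0).round(1)); 
for y0 in range(-110,0,15):
    k=q[(q[:,1]>y0)&(q[:,1]<y0+15)]
    if len(k): print(y0,k.mean(0).round(1),k[:,2].max().round(1))
m=(uv[:,0]>597)&(uv[:,0]<635)&(uv[:,1]>275)&(uv[:,1]<320)&(P[:,2]>150); q=P[m]; print("tip",len(q),q.min(0).round(1),q.max(0).round(1))
Q=P[(abs(P[:,:2]-[618,205])<85).all(1)]
q=Q[(Q[:,2]>24)&(Q[:,2]<31)]; print("rim",cv2.minAreaRect(q[:,:2].astype(np.float32)),len(q))
g=Q[(Q[:,2]>116)&(Q[:,2]<165)]; print("plate",g.min(0),g.max(0),np.median(g,0),len(g))
t=Q[(Q[:,2]>153)&(Q[:,2]<165)]; print("ptop",cv2.minAreaRect(t[:,:2].astype(np.float32)),np.median(t[:,2]))
b=Q[(Q[:,2]>96)&(Q[:,2]<111)]; v=np.linalg.svd(b[:,:2]-b[:,:2].mean(0))[2][0] ; print("bar",b.min(0),b.max(0),b.mean(0),np.degrees(np.arctan(v[1]/v[0])))
E
```

```text
end [438.4   8.2 242.7] [[472.5 333.1]]
rod0 [446.1  -7.9 196.7] [[471.  288.9]]
seat [439.9 -54.5 196.7] [[537.2 288.1]]
corner [ 433.8 -100.1  196.7] [[599.9 287.1]]
tip [428.5 -99.4 222.2] [[623.7 308.8]]
knob [522.   37.4 111. ] [[377.2 176.4]]
pl [611.5  35.6   8. ] [[355.8  81.8]]
pl [429.1  59.9   8. ] [[353.5 250.9]]
pl [598.3 -63.6   8. ] [[450.5  82. ]]
rod 1352 [431.2 -93.7 193.4] [450.7 -10.  203.4]
-95 [437.1 -87.  199.5] 203.4
-80 [439.5 -72.4 198.6] 201.1
-65 [441.1 -57.5 198.8] 201.1
-50 [443.4 -42.4 198.9] 201.3
-35 [445.2 -27.3 198.7] 201.3
-20 [446.8 -15.1 198.7] 201.1
tip 383 [ 426.8 -102.4  199.6] [521.7  34.7 389.6]
rim ((622.9890747070312, 208.60292053222656), (111.33043670654297, 85.3521957397461), 4.293893337249756) 4641
plate [608.07633775 200.81144248 116.00338342] [638.43468565 212.50445502 158.64589385] [622.2795103  205.2619065  146.77801955] 1259
ptop ((623.3676147460938, 208.04367065429688), (30.164243698120117, 8.254829406738281), 4.158684730529785) 156.51749698710964
bar [565.7934372  197.30685452  96.15941931] [670.97158613 215.7141089  110.99502189] [616.36907822 206.95687277 103.82275221] 3.9812043922669735
```

```bash
cat > turn.py <<'E'
from h import *
from scipy.spatial.transform import Rotation as Ro
def turn(yaw,pitch,roll=180):
    S=r.read_state(); Rc=Ro.from_euler("xyz",S["ee_rot"]); Rd=Ro.from_euler("xyz",[roll,pitch,yaw],degrees=True)
    return S,np.degrees((Rd*Rc.inv()).as_rotvec()),Rd.as_matrix()
E
python3 - <<'E'
from turn import *
import pickle
S,v,R=turn(4.2,-35); print(S["position"],v.round(1),R.round(3))
G=np.array([623,207.3,136]); T=G-65*R[:,2]; print("dT",(T-S["position"]).round(1),"pre",(T-90*R[:,2]-S["position"]).round(1))
for f in ["s_side4.pkl","s_wrist4.pkl"]:
    s=pickle.load(open(f,"rb")); P,uv=cloud(s)
    m=(P[:,0]>450)&(P[:,0]<640)&(P[:,1]>190)&(P[:,1]<420)&(P[:,2]>100); q=P[m]
    for y in range(190,420,20):
        k=q[(q[:,1]>=y)&(q[:,1]<y+20)]
        if len(k): print(f,y,len(k),k.min(0).round(),k.max(0).round())
E
```

```text
[491.7956429   90.67709666 376.95987745] [ -0.9 -34.9  11.7] [[ 0.817  0.073  0.572]
 [ 0.06  -0.997  0.042]
 [ 0.574  0.    -0.819]]
dT [  94.   113.9 -187.7] pre [  42.5  110.1 -114. ]
s_side4.pkl 190 573 [565. 191. 100.] [640. 210. 223.]
s_side4.pkl 210 22 [610. 210. 104.] [640. 225. 217.]
s_side4.pkl 350 362 [450. 356. 100.] [522. 370. 190.]
s_side4.pkl 370 1686 [450. 370. 100.] [546. 390. 288.]
s_side4.pkl 390 3993 [450. 390. 100.] [607. 410. 324.]
s_side4.pkl 410 404 [450. 410. 183.] [574. 420. 349.]
s_wrist4.pkl 190 2130 [566. 190. 100.] [640. 210. 221.]
s_wrist4.pkl 210 265 [568. 210. 100.] [640. 230. 220.]
s_wrist4.pkl 230 69 [639. 230. 205.] [640. 250. 220.]
s_wrist4.pkl 250 16 [640. 250. 206.] [640. 260. 217.]
s_wrist4.pkl 350 1101 [450. 359. 100.] [524. 370. 160.]
s_wrist4.pkl 370 687 [462. 370. 100.] [524. 390. 149.]
s_wrist4.pkl 390 60 [469. 390. 100.] [508. 395. 114.]
```

Call:
carry_out(commands="7 20 -15 -0.2 -7 2.3 -0.1; 15 40 -35 -0.4 -14 4.7 -0.1; 22 60 -60 -0.5 -21 7 -0.1; 30 85 -85 -0.7 -28 9.4 -0.1; 42 110 -114 -0.9 -34.9 11.7 -0.1; 42 110 -114 -0.9 -34.9 11.7 -0.1; 42 110 -114 -0.9 -34.9 11.7 -0.1")

```text
t: 11.0
position: [532.5, 200.1, 261.3]
ee_rot: [3.139, -0.606, 0.074]
wrist_force: [0.3, -1.0, 0.5]
width: 51.4
```

```bash
python3 d.py 5 wrist; python3 - <<'E'
from turn import *
import pickle
s=pickle.load(open("s_wrist5.pkl","rb")); P,uv=cloud(s)
Q=P[(abs(P[:,:2]-[623,207])<[20,20]).all(1)&(P[:,2]>120)&(P[:,2]<165)]; print(len(Q),Q.min(0),Q.max(0),np.median(Q,0))
t=Q[(Q[:,2]>154)]; print("ptop",cv2.minAreaRect(t[:,:2].astype(np.float32)),np.median(t[:,2]))
S,v,R=turn(4.2,-35); print(S["position"],v.round(1))
G=np.array([623,207.3,136]); T=G-65*R[:,2]; print("dT",(T-S["position"]).round(1))
E
```

```text
11.05 [533.8 200.1 263.8] [ 3.141 -0.61   0.073] [ 0.  -0.6  1.1] 51.00683964441191 [ 0.35 -0.34  2.1  -0.22  0.81  1.95]
928 [607.52994223 202.01494394 120.03442552] [637.15615073 215.39553626 158.52034556] [618.21782678 208.13909433 155.9824713 ]
ptop ((622.5596313476562, 208.575439453125), (29.261348724365234, 7.384844779968262), 4.0573601722717285) 156.51352992386697
[533.84602681 200.0801305  263.76839719] [ 0.  -0.1  0.1]
dT [ 52.    4.5 -74.5]
```

View pics/wrist5.png

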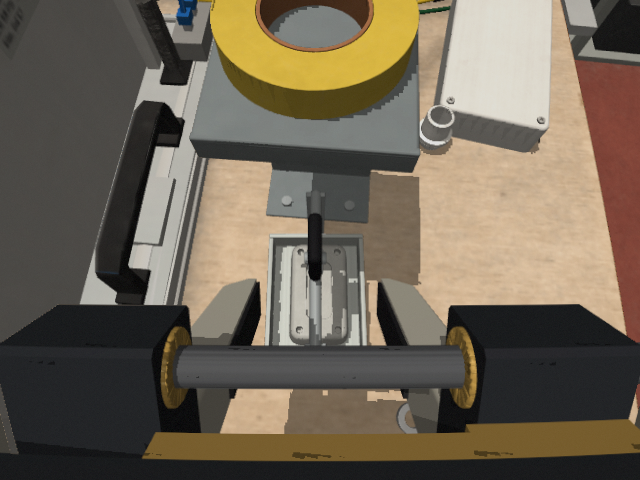

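Call:
carry_out(commands="15 1 -22 0 0 0 -0.1; 30 3 -44 0 0 0 -0.1; 44 5 -63 0 0 0 -0.1; 52 5 -74 0 0 0 -0.1; 52 5 -74 0 0 0 -0.1; 52 5 -74 0 0 0 0.5; 52 5 -74 0 0 0 1; 52 5 -74 0 0 0 1; 52 5 -74 0 0 0 1; 52 5 -74 0 0 0 1; 52 5 -74 0 0 0 1", grip_force=25)

```text
t: 12.15
position: [585.8, 205.2, 190.0]
ee_rot: [3.141, -0.61, 0.073]
wrist_force: [-1.2, 3.0, 1.8]
width: 8.1
```

```bash
python3 d.py 6 side
```

```text
12.2 [585.8 205.2 189.9] [ 3.141 -0.61   0.073] [ 0.2  0.7 -1.8] 8.103212943992151 [ 0.32 -0.1   2.04 -0.24  0.63  1.98]
```

View pics/side6.png

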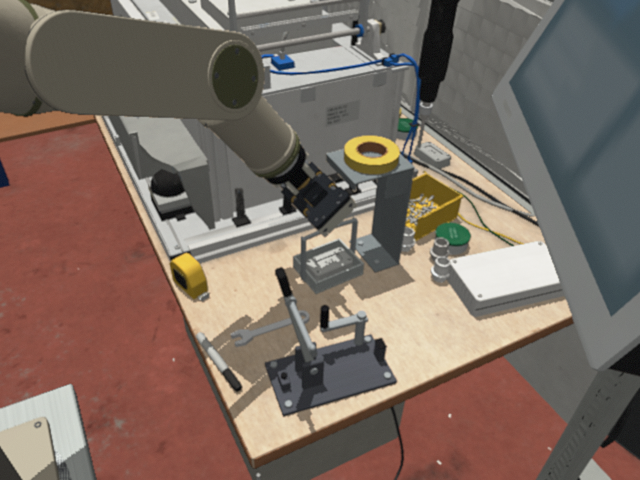

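Call:
carry_out(commands="0 0 3 0 0 0 1; 0 0 7 0 0 0 1; -5 0 9 0 0 0 1; -15 0 10 0 0 0 1; -28 0 10 0 0 0 1; -42 0 10 0 0 0 1; -56 0 12 0 0 0 1; -68 0 20 0 0 0 1; -76 0 34 0 0 0 1; -80 0 52 0 0 0 1; -80 0 72 0 0 0 1; -80 0 92 0 0 0 1; -80 0 110 0 0 0 1; -80 0 124 0 0 0 1; -80 0 132 0 0 0 1; -80 0 135 0 0 0 1; -80 0 135 0 0 0 1")

```text
t: 13.9
position: [505.6, 205.1, 324.5]
ee_rot: [3.141, -0.609, 0.073]
wrist_force: [0.0, -1.0, -2.4]
width: 8.1
```

```bash
python3 d.py 7 side; python3 - <<'E'
from turn import *
S,v,R=turn(-7.6,0); print(v.round(1))
S,v,R=turn(-7.6,-15); print(v.round(1))
E
```

```text
13.95 [505.5 205.  323.9] [ 3.14  -0.609  0.073] [ 0.1 -0.2 -4. ] 7.798694010371859 [ 0.39 -0.46  2.07 -0.22  0.96  1.96]
[  1.1  34.9 -11.4]
[  0.7  19.9 -11.6]
```

View pics/side7.png

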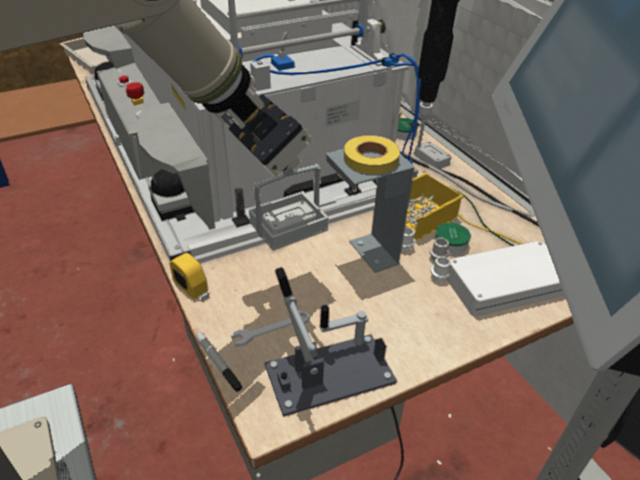

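Call:
carry_out(commands="2 -6 2 0 1 -0.6 1; 6 -18 5 0.1 3 -2 1; 12 -34 8 0.2 6 -3.5 1; 20 -54 11 0.3 9 -5.2 1; 28 -76 13 0.4 12 -7 1; 37 -98 13 0.5 15 -8.7 1; 46 -120 13 0.6 17.5 -10.2 1; 54 -142 13 0.7 19 -11.2 1; 60 -164 13 0.7 19.9 -11.6 1; 63 -186 13 0.7 19.9 -11.6 1; 64 -208 13 0.7 19.9 -11.6 1; 64 -230 13 0.7 19.9 -11.6 1; 64 -252 13 0.7 19.9 -11.6 1; 63 -274 13 0.7 19.9 -11.6 1; 62 -296 13 0.7 19.9 -11.6 1; 60 -316 13 0.7 19.9 -11.6 1; 58 -332 13 0.7 19.9 -11.6 1; 57 -344 13 0.7 19.9 -11.6 1; 57 -351 13 0.7 19.9 -11.6 1; 57 -353 13 0.7 19.9 -11.6 1")

```text
t: 15.95
position: [562.4, -148.6, 336.6]
ee_rot: [-3.141, -0.261, -0.134]
wrist_force: [0.5, -0.9, -2.6]
width: 8.0
```

```bash
python3 d.py 8 side
```

```text
16.0 [ 562.4 -148.4  336.6] [-3.141 -0.261 -0.133] [-0.2 -0.1 -3.1] 7.732788798070106 [-0.38 -0.13  1.71  0.07  1.31  1.32]
```

View pics/side8.png

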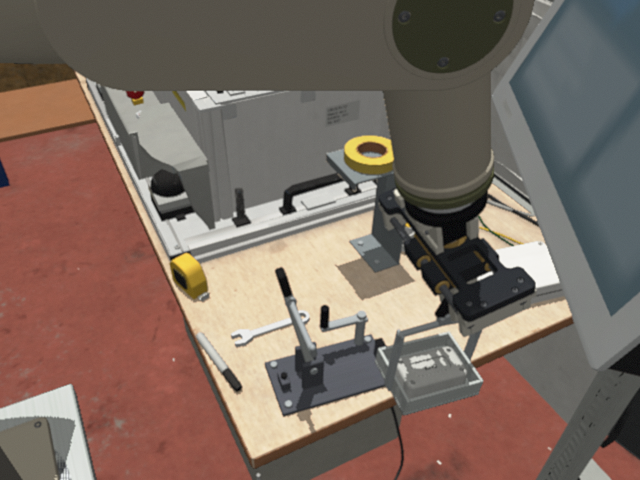

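```bash
cat > m.py <<'E'
from h import *
import pickle,sys
s=pickle.load(open(sys.argv[1],"rb")); P,uv=cloud(s)
b=np.array([float(a) for a in sys.argv[2:5]])
Q=P[(abs(P[:,0]-b[0])<58)&(abs(P[:,1]-b[1])<50)]
q=Q[(Q[:,2]>b[2]-79)&(Q[:,2]<b[2]-73)]; print("rim",len(q),cv2.minAreaRect(q[:,:2].astype(np.float32)))
q=Q[(abs(Q[:,2]-b[2])<8)&(abs(Q[:,1]-b[1])<15)]
for x in np.arange(b[0]-55,b[0]+55,10):
    k=q[(q[:,0]>=x)&(q[:,0]<x+10)]
    if len(k)>2: print(x,len(k),k.mean(0).round(1),k[:,2].max().round(1))
v=np.linalg.svd(q[:,:2]-q[:,:2].mean(0))[2][0]; print("yaw",np.degrees(np.arctan(v[1]/v[0])))
print(np.histogram(Q[:,2],np.arange(100,300,8)))
E
python3 m.py s_side8.pkl 573 -150 243
```

```text
rim 2546 ((569.2496337890625, -149.9986572265625), (86.24908447265625, 107.62872314453125), 83.30317687988281)
518.0 69 [ 522.4 -145.9  244.2] 247.2
528.0 60 [ 532.9 -146.9  244.7] 247.6
538.0 59 [ 543.  -148.5  245. ] 247.9
548.0 56 [ 552.8 -149.6  245.2] 247.4
558.0 69 [ 562.6 -151.2  246.3] 251.0
568.0 32 [ 572.8 -155.1  246.4] 250.7
578.0 11 [ 582.2 -155.3  242.4] 245.1
yaw -8.765706951379727
(array([   0,    0,    0,    0,   29,  456,  769, 1168, 2765,   49,   54,
         53,   53,   40,   42,   34,   42,  142,  267,   61,  120,  117,
         73,    0]), array([100, 108, 116, 124, 132, 140, 148, 156, 164, 172, 180, 188, 196,
       204, 212, 220, 228, 236, 244, 252, 260, 268, 276, 284, 292]))
```

Call:
carry_out(commands="-4 0 0 0 0 0 1; -14 1 0 0 0 0 1; -30 3 0 0 0 0 1; -48 4 0 0 0 0 1; -68 6 0 0 0 0 1; -88 8 0 0 0 0 1; -108 10 0 0 0 0 1; -124 11 0 0 0 0 1; -136 12 0 0 0 0 1; -141 13 0 0 0 0 1; -142 13 0 0 0 0 1; -142 13 0 0 0 0 1; -142 13 0 0 0 0 1")

```text
t: 17.3
position: [420.7, -135.3, 336.6]
ee_rot: [-3.141, -0.261, -0.133]
wrist_force: [0.1, -0.5, -3.3]
width: 7.6
```

```bash
python3 d.py 9 side wrist;python3 m.py s_side9.pkl 429 -137 243 | grep -v '\['; python3 m.py s_side9.pkl 429 -137 243 | head -9
```

```text
17.4 [ 420.8 -135.3  336.5] [-3.14  -0.261 -0.133] [-0.1  0.9 -2.8] 8.262707812709538 [-0.49 -0.55  2.03  0.09  1.41  1.21]
rim 3138 ((427.3482666015625, -137.0970001220703), (85.45624542236328, 111.43183898925781), 82.47396850585938)
yaw -7.439361105063729
         66,   62,   64,   54,   44,   29,  127,  156,    0,    0,    0,
       204, 212, 220, 228, 236, 244, 252, 260, 268, 276, 284, 292]))
rim 3138 ((427.3482666015625, -137.0970001220703), (85.45624542236328, 111.43183898925781), 82.47396850585938)
374.0 102 [ 378.  -132.4  242.8] 246.8
384.0 71 [ 389.3 -133.6  244. ] 247.9
394.0 71 [ 399.1 -135.1  244.5] 247.6
404.0 36 [ 406.4 -136.1  244.8] 247.6
yaw -7.439361105063729
(array([   0,    0,    0,    0,   30,  680,  982, 1231, 3302,   67,   67,
         66,   62,   64,   54,   44,   29,  127,  156,    0,    0,    0,
          0,    0]), array([100, 108, 116, 124, 132, 140, 148, 156, 164, 172, 180, 188, 196,
```

View pics/side9.png

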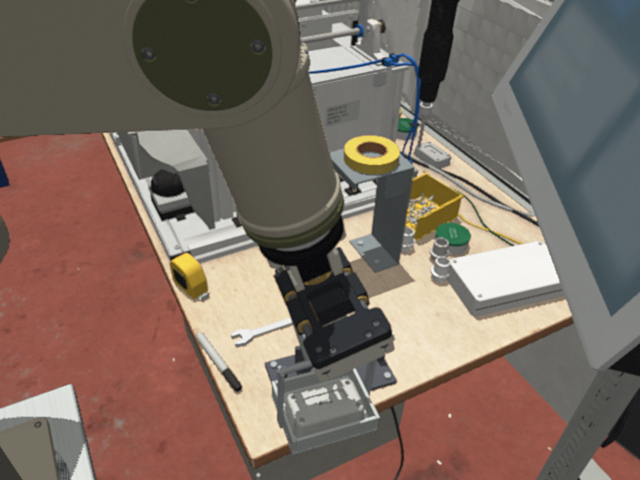

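View pics/wrist9.png

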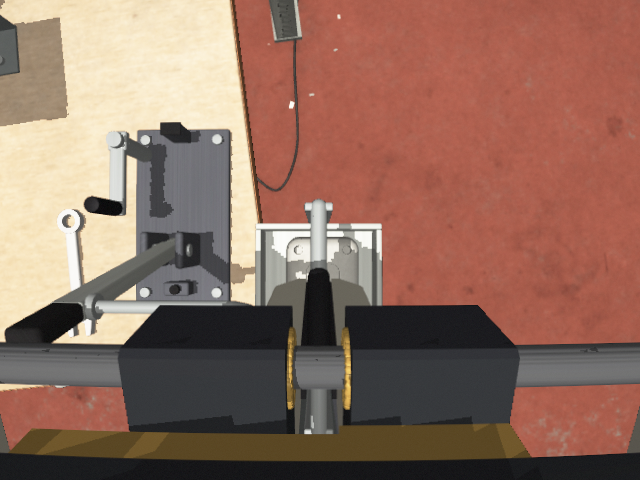

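Call:
carry_out(commands="0 3 0 0 0 0 1; 1 10 0 0 0 0 1; 3 20 0 0 0 0 1; 5 32 0 0 0 0 1; 7 44 0 0 0 0 1; 8 56 0 0 0 0 1; 10 68 0 0 0 0 1; 11 77 0 0 0 0 1; 12 81 0 0 0 0 1; 12 82 0 0 0 0 1; 12 82 0 0 0 0 1; 12 82 0 0 0 0 1")

```text
t: 18.6
position: [432.7, -53.6, 336.5]
ee_rot: [-3.141, -0.261, -0.133]
wrist_force: [0.5, -0.1, -3.0]
width: 8.3
```

```bash
python3 d.py 10 side wrist scene;python3 m.py s_side10.pkl 440 -54.5 243 | grep -v '\['; python3 m.py s_side10.pkl 440 -54.5 243 | head -9
```

```text
18.75 [432.7 -53.7 336.5] [-3.14  -0.261 -0.134] [ 0.8 -0.2 -2.1] 8.08808460281774 [-0.26 -0.57  2.05  0.04  1.41  1.44]
rim 2104 ((438.30963134765625, -50.974647521972656), (94.99219512939453, 111.88614654541016), 82.13541412353516)
yaw -7.667308605017868
         59,  312,   80,   77,   94,   58,  275,  148,    0,    0,    0,
       204, 212, 220, 228, 236, 244, 252, 260, 268, 276, 284, 292]))
rim 2104 ((438.30963134765625, -50.974647521972656), (94.99219512939453, 111.88614654541016), 82.13541412353516)
385.0 84 [389.2 -51.  243.1] 246.3
395.0 61 [399.8 -52.2 244.5] 247.5
405.0 60 [409.9 -53.6 244.8] 247.7
415.0 34 [418.  -54.6 244.9] 247.8
445.0 5 [452.8 -60.3 239.7] 240.5
455.0 22 [460.7 -61.8 241.1] 243.5
465.0 35 [470.3 -62.5 240.7] 244.5
475.0 52 [480.  -63.1 240.4] 244.2
```

View pics/side10.png

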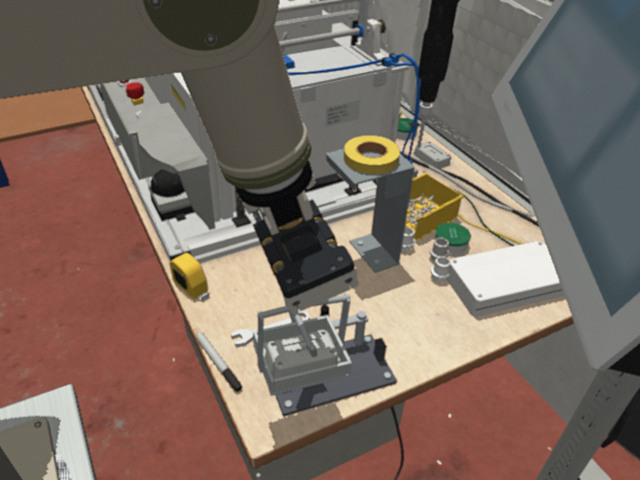

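View pics/wrist10.png

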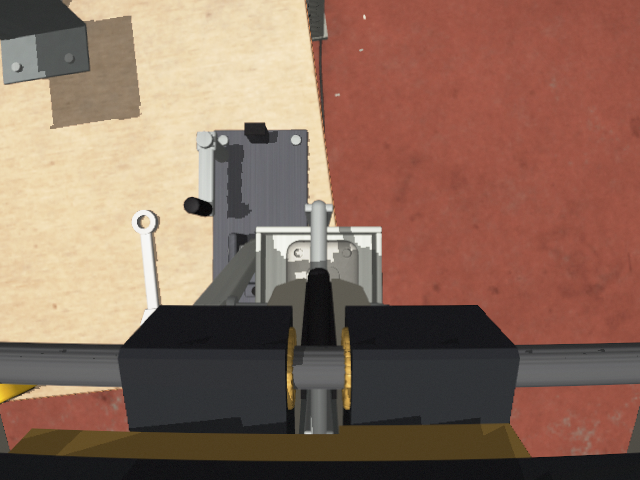

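View pics/scene10.png

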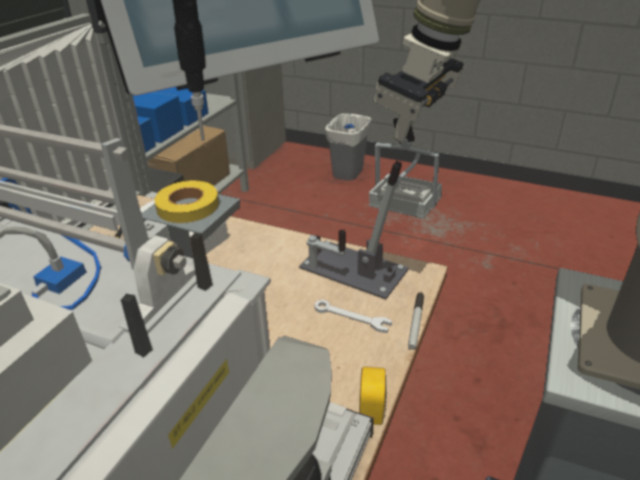

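Call:
carry_out(commands="0 1 -5 0 0 0 1; 0 2 -13 0 0 0 1; 0 2 -22 0 0 0 1; 0 2 -30 0 0 0 1; 0 2 -34 0 0 0 1; 0 2 -36 0 0 0 1; 0 2 -37 0 0 0 1; 0 2 -38 0 0 0 1; 0 2 -38 0 0 0 1; 0 2 -38 0 0 0 1")

```text
t: 19.75
position: [432.8, -51.7, 298.8]
ee_rot: [-3.141, -0.261, -0.134]
wrist_force: [0.5, -0.1, -3.3]
width: 7.7
```

Call:
carry_out(commands="0 0 -1 0 0 0 1; 0 0 -2 0 0 0 1; 0 0 -2 0 0 0 1")

```text
t: 20.05
position: [433.5, -51.8, 298.0]
ee_rot: [-3.141, -0.264, -0.134]
wrist_force: [0.7, -0.3, 4.2]
width: 7.8
```

```bash
python3 d.py 11 side scene; python3 -c "
from h import *
print([r.read_state()['wrist_force'].round(1) for _ in range(3)])
a=cv2.imread('pics/side11.png')[270:430,220:420];b=cv2.imread('pics/scene11.png')[90:290,300:500];cv2.imwrite('pics/z11.png',np.hstack([cv2.resize(a,(400,320),interpolation=2),cv2.resize(b,(320,320),interpolation=2)]))"
```

```text
20.15 [433.4 -51.8 298. ] [-3.141 -0.264 -0.133] [1.2 0.2 5.3] 8.027539327135756 [-0.26 -0.57  2.11  0.03  1.33  1.44]
[array([1.2, 0.2, 5.3]), array([1.2, 0.2, 5.3]), array([1.2, 0.2, 5.3])]
```

View pics/z11.png

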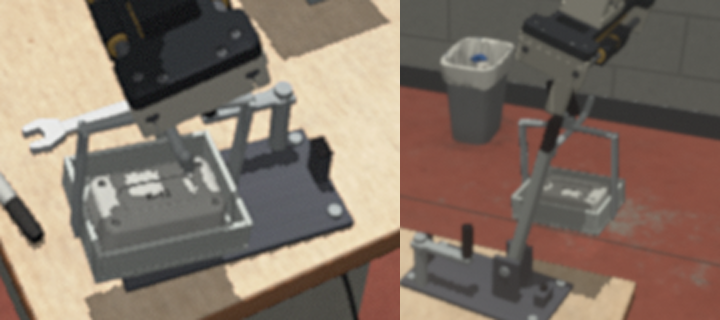

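Call:
carry_out(commands="0 0 1 0 0 0 1; 0 0 1 0 0 0 0.75; 0 0 1 0 0 0 0.65; 0 0 1 0 0 0 0.57; 0 0 1 0 0 0 0.57; 0 0 1 0 0 0 0.57")

```text
t: 20.75
position: [433.4, -51.8, 298.9]
ee_rot: [-3.141, -0.264, -0.133]
wrist_force: [-1.6, 0.0, -0.2]
width: 19.9
```

```bash
python3 d.py 12 side scene; python3 -c "
from h import *
a=cv2.imread('pics/side12.png')[270:430,220:420];b=cv2.imread('pics/scene12.png')[90:290,300:500];cv2.imwrite('pics/z12.png',np.hstack([cv2.resize(a,(400,320),interpolation=2),cv2.resize(b,(320,320),interpolation=2)]))"
```

```text
20.85 [433.4 -51.8 299. ] [-3.141 -0.264 -0.134] [0.7 0.  0.2] 20.07307668622851 [-0.26 -0.57  2.11  0.03  1.34  1.44]
```

View pics/z12.png

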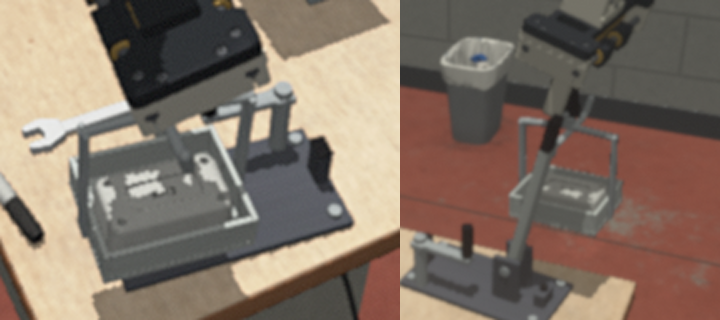

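Call:
carry_out(commands="-1 0 5 0 0 0 0.57; -4 0 14 0 0 0 0.57; -7 1 26 0 0 0 0.57; -10 1 39 0 0 0 0.57; -14 2 53 0 0 0 0.57; -18 2 67 0 0 0 0.57; -18 2 85 0 0 0 0.57; -15 2 105 0 0 0 0.57; 0 2 125 0 0 0 0.57; 20 2 140 0 0 0 0.57; 40 2 145 0 0 0 0.57; 40 2 145 0 0 0 0.57")

```text
t: 22.05
position: [474.7, -49.9, 445.6]
ee_rot: [-3.141, -0.265, -0.133]
wrist_force: [-1.1, 0.1, 0.3]
width: 20.0
```

```bash
python3 d.py 13 side scene wrist
```

```text
22.2 [472.8 -49.8 443.9] [-3.141 -0.263 -0.133] [ 0.3  0.9 -0.3] 19.92288728692991 [-0.23 -0.44  1.76  0.03  1.55  1.48]
```

View pics/side13.png

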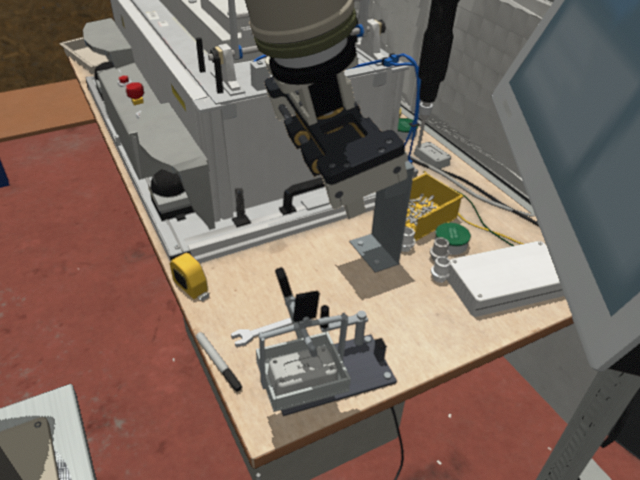

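View pics/scene13.png

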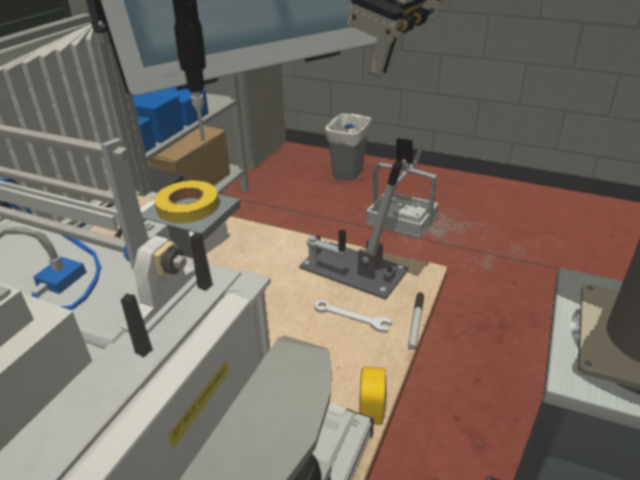

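View pics/wrist13.png

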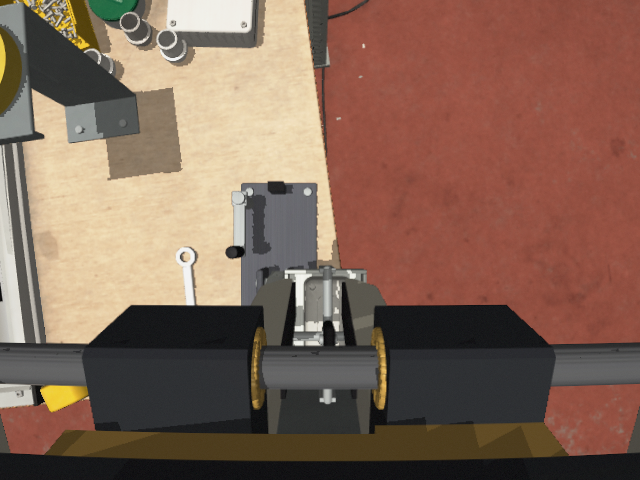

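Call:
carry_out(commands="15 0 0 0 0 0 0.57; 30 0 0 0 0 0 0.57; 30 0 0 0 0 0 0.57; 30 0 0 0 0 0 0.57; 30 0 0 0 0 0 0.57; 30 0 0 0 0 0 0.57; 30 0 0 0 0 0 0.57; 30 0 0 0 0 0 0.57")

```text
t: 23.0
position: [502.6, -49.8, 444.1]
ee_rot: [-3.141, -0.263, -0.133]
wrist_force: [-0.2, -1.5, 0.2]
width: 19.4
```

```bash
python3 d.py 14 side; python3 - <<'E'
from h import *
import pickle
for f in ["s_side13.pkl","s_side14.pkl"]:
    s=pickle.load(open(f,"rb")); P,uv=cloud(s)
    Q=P[(abs(P[:,0]-440)<60)&(abs(P[:,1]+54)<48)]
    q=Q[(Q[:,2]>118)&(Q[:,2]<138)]; A=np.c_[q[:,:2]-[440,-54],np.ones(len(q))]
    for _ in range(5):
        c=np.linalg.lstsq(A,q[:,2],rcond=None)[0]; e=abs(A@c-q[:,2]); k=e<3; A,q=A[k],q[k]
    print(f,"rim plane",c.round(3),len(q),cv2.minAreaRect(q[:,:2].astype(np.float32)))
    b=Q[(Q[:,2]>195)&(Q[:,2]<214)]; print("bar top",np.percentile(b[:,2],90))
E
```

```text
23.05 [502.7 -49.8 444.1] [-3.141 -0.263 -0.133] [ 0.6 -0.9 -0.6] 20.07345610163013 [-0.21 -0.35  1.7   0.02  1.53  1.49]
s_side13.pkl rim plane [-1.60000e-02  9.00000e-03  1.27536e+02] 2129 ((440.3358154296875, -50.35219192504883), (92.06320190429688, 111.44322204589844), 81.77564239501953)
bar top 207.92221857399784
s_side14.pkl rim plane [-1.70000e-02  8.00000e-03  1.27457e+02] 2140 ((440.049560546875, -50.62545394897461), (92.20751953125, 111.22575378417969), 83.85447692871094)
bar top 208.03418204224081
```

View pics/side14.png

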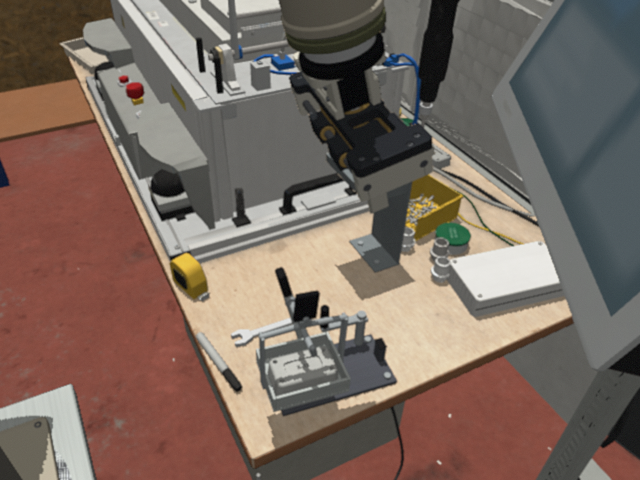

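Side picture 14 shows the carrier hanging level and still, at about (305,365). The cover is in the tray, the stay stands on its stop, the keeper is aside at about (325,315), and the gripper is well clear. I'm handing the job in.

```bash
python3 -c "
from rig import r
print(r.sign_off())"
```

```text
the job is handed in; nothing more can be done
None
```

The folding hanger is set up and the carrier hangs on its hook by the handle bar. I handed the job in at about 23 s of the 72 s allowed; it reports no verdict.

- **Keeper:** I turned it by its knob until it met its end stop. The knob ended within about 1 mm of the expected "fully aside" position.
- **Stay:** I swung it up to its stop and let go, and it stood there by itself.
- **Carrier:** I gripped it with the hand tilted 35 degrees and drew it out from under the riser. I then took it round the outside of the hook tip and lowered it onto the rod.

**Last checks:**
- Two pictures about 0.9 s apart, taken with the gripper clear, gave the same result. The tray is level to about 1 degree and the top of the bar is about 208 mm above the bench, which matches a seated bar.
- The cover is still in the tray.
- The tape roll, spanner and marker looked undisturbed, by eye only; I did not measure them, and the tape roll was last seen shortly before the end.
- The forces I read after each move never exceeded about 10 N.
- No check failed. One measurement disagreed: the side camera's tray outline came out a few mm too wide because it also picked up part of the stay, so I did not use it to place the carrier sideways.

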